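# Lock the drip stand's arm and hang up the cleaned casting baskets

## Task

Set up the drip stand and hang the washed baskets of castings on it to drain: swing the hook arm back over the drip tray against its stop, then push the sprung wing stud all the way in and turn it clockwise to its stop, so that it locks the arm when you let go. Then hang every basket that is there by its handle on the double hook of its own colour, working from the post outwards (red, yellow, blue) so that you never reach past a hung basket, and give each one a gentle tug down to check that it is held before you let go. Leave the cream fire brick and the green wax block beside the stand alone.

Things in the scene. Friction and masses are not known exactly. Their poses are not given: they have to be found in the camera images.
- stand: grey and steel drip stand, fixed; origin under its middle. Drip tray 100 x 335 mm, 14 mm tall; the 20 mm post stands at its right end, 50 mm behind (+x) and 165 mm to the right (-y) of the origin, with a slotted keeper on top under the arm.
- boom (a joint): swing of the hook arm about the post, rad: 0 = home, against its stop, over the tray; grows as its free end swings towards the robot (anticlockwise from above), to 0.8. Turns with 0.12 N m of friction and stays where left. The arm is a grey bar, 14 mm wide, 22 mm tall, its top 186 mm above the bench, reaching 388 mm from the post axis.
- boom_knob (a point): top of the black knob (14 mm diameter, 24 mm tall, on a thin neck; top 32 mm above the bar) at the arm's free end, 365 mm from the post axis. Its y points along the arm away from the post, -x the way the hooks point (to the robot when home), z up.
- stud_push (a joint): how far the sprung stud is pushed down, m: 0 = standing out, 0.0145 = fully in (4 N at the top, 11 N at the bottom). Its cross pin passes the slot in the keeper below only with the arm home and the stud not turned. Fully in it can be turned; locked and let go, it springs back up only to about 0.009.
- stud_turn (a joint): turn of the stud, rad: 0 = as it starts (wing square across the arm), grows clockwise seen from above, stop at 1.4. Held fully in and turned to the stop, then let go, it springs up a little behind two lugs and cannot turn back.
- stud_top (a point): centre of the top of the stud's black wing, on the arm 55 mm from the post axis. The wing is 34 mm long (the point's x), 10 mm thick (its y) and 22 mm tall; its top is 46 mm above the bar while the stud stands out. z up.
- hook_red: spring-wire double hook with a red saddle, nearest to the post (115 mm). Origin on the bar's face at mid-height. Two 5 mm prongs, 26 mm either side, run out along -x: level for 48 mm, 4 mm above the origin, steeply down to a trough 12 mm below it, 56 to 68 mm out, up to tips 76 mm out, 18 mm above. It bends about 0.5 mm per N of pull at the seat.
- red_seat (a point): where the middle of the red basket's handle bar rests on the red hook: midway between the prongs, 62 mm out, 7.5 mm below the hook's origin, bar along the point's y. The prong tips lie 14 mm farther out (-x) and rise 29 mm above this point; the space above is free.
- hook_yellow: spring-wire double hook with a yellow saddle, the middle one (215 mm). Origin on the bar's face at mid-height. Two 5 mm prongs, 26 mm either side, run out along -x: level for 48 mm, 4 mm above the origin, steeply down to a trough 12 mm below it, 56 to 68 mm out, up to tips 76 mm out, 18 mm above. It bends about 0.5 mm per N of pull at the seat.
- yellow_seat (a point): where the middle of the yellow basket's handle bar rests on the yellow hook: midway between the prongs, 62 mm out, 7.5 mm below the hook's origin, bar along the point's y. The prong tips lie 14 mm farther out (-x) and rise 29 mm above this point; the space above is free.
- hook_blue: spring-wire double hook with a blue saddle, farthest from the post (315 mm). Origin on the bar's face at mid-height. Two 5 mm prongs, 26 mm either side, run out along -x: level for 48 mm, 4 mm above the origin, steeply down to a trough 12 mm below it, 56 to 68 mm out, up to tips 76 mm out, 18 mm above. It bends about 0.5 mm per N of pull at the seat.
- blue_seat (a point): where the middle of the blue basket's handle bar rests on the blue hook: midway between the prongs, 62 mm out, 7.5 mm below the hook's origin, bar along the point's y. The prong tips lie 14 mm farther out (-x) and rise 29 mm above this point; the space above is free.
- basket_red: wire basket of ring castings, about 0.1 kg, 56 (x) x 66 (y) x 40 mm; origin at the centre of its underside, z up. Its rigid handle is a square arch of 4 mm wire in the y-z plane, 78 mm wide: a level top bar along y, 118 mm above the underside, with an 11 mm thick red sleeve over the middle 30 mm; the bare wire beside the sleeve goes on the prongs. May be absent.
- basket_red_bar (a point): middle of the handle bar of the red basket (in its sleeve), axes as the basket's
- basket_yellow: wire basket of ring castings, about 0.1 kg, 56 (x) x 66 (y) x 40 mm; origin at the centre of its underside, z up. Its rigid handle is a square arch of 4 mm wire in the y-z plane, 78 mm wide: a level top bar along y, 118 mm above the underside, with an 11 mm thick yellow sleeve over the middle 30 mm; the bare wire beside the sleeve goes on the prongs. May be absent.
- basket_yellow_bar (a point): middle of the handle bar of the yellow basket (in its sleeve), axes as the basket's
- basket_blue: wire basket of ring castings, about 0.1 kg, 56 (x) x 66 (y) x 40 mm; origin at the centre of its underside, z up. Its rigid handle is a square arch of 4 mm wire in the y-z plane, 78 mm wide: a level top bar along y, 118 mm above the underside, with an 11 mm thick blue sleeve over the middle 30 mm; the bare wire beside the sleeve goes on the prongs. May be absent.
- basket_blue_bar (a point): middle of the handle bar of the blue basket (in its sleeve), axes as the basket's
- fire_brick: cream-coloured soft fire brick, 62 x 62 x 25 mm, lying to the right of the work; origin under its centre. Leave alone.
- wax_block: green block of carving wax, 80 (x) x 60 (y) x 22 mm, lying to the right of the work; origin under its centre. Leave alone.
Mind the look-alikes: they are no part of the job. What is shaped like the basket_yellow but purple is not meant.

How it is judged:
By the outcome, as a careful person would: the job done as asked, in the order asked, and still so for the second after the job is handed in, with the robot touching nothing.
Of basket_red, basket_yellow, basket_blue only 2 to 3 are there at a start; the rules pass over those that are not, and their reading is None.
At some moment in a run one of basket_red, basket_yellow, basket_blue may be knocked a few centimetres aside while the robot is not near it.
Once in a run the grip may slacken for a moment while it holds something.
It also fails if it takes over 210 s, if anything falls off the work surface, if the arm or the gripper's body presses on something with over 40 N, if the wrist force passes 120 N, or if a joint passes its speed limit or range.

## Robot

A 6-joint arm with a two-finger parallel gripper is mounted at the origin on a cart in front of the work surface, level with it; the furniture and walls round the work are solid. World frame = base frame: x ahead of the robot, y to its left, z up, the work surface at z = 0. Lengths are in m, angles in rad, forces in N, time in s.
With the tool pointing down it reaches from about 0.25 to 0.775 m from the base axis. Payload 4 kg.
Tool frame: the origin (TCP) lies at the very end of the fingers, on their centre line; the grasp point (between the pads) lies 19 mm behind it; z points along the fingers, y is the direction in which the jaws open and shut (so a half turn about z gives the same grasp; the last joint's range is limited). The gripper opens to 94 mm and grips with 3 to 60 N. Pads are 16 mm wide; open, the fingers measure 119 mm over their backs; the gripper's body (75 mm by 177 mm) begins 78 mm behind the grasp point.
Start: joints at [-1.388, 0.087, 1.371, -0, 1.684, -0.103], TCP at [0.155, -0.528, 0.206] pointing down, gripper open.
Joint ranges: [-3.1, 3.1], [-0.76, 2.03], [0.27, 2.55], [-1.08, 4.22], [0.17, 2.65], [-2.57, 2.57]. Speed limits (rad/s): [2.79, 2.79, 3.14, 3.14, 3.14, 3.14].

## Interface

Orientations are given as [roll, pitch, yaw] about the fixed x, y, z axes, in that order (R = Rz(yaw) Ry(pitch) Rx(roll)).
In Python, from bench import robot, snapshot, models gives the robot as it stands.
- The arm moves only by the tool arm_command, never from a script. Its argument "commands" is text: rows parted by semicolons, each of 7 numbers parted by spaces: the shift along the tool's x, y, z in mm, then the turn, a rotation vector about the tool's x, y, z in degrees, then the opening, from 0 (shut) to 1 (fully open). In form: tx ty tz rx ry rz hand; .... A call has 1 to 12 rows; each row shifts and turns the pose as measured when the row begins, along the tool's axes as they then stand; what a row does not reach is not made up. A row lasts 1/8 s, in which the tool goes at most 62.5 mm and 10.7 degrees, less where a joint would pass 70% of its speed; a pose out of reach is approached as far as the arm can. A call is refused whole if a number of a shift passes 62.5 or a number of a turn 10.7, either way. A call with a gripper value outside its range is refused whole. The fingers move at their own pace and stop on an object; the grip force is fixed at half the most. Time passes only in rows, so rows that do not move let the fingers close. It gives the time, the measured TCP pose, the force and the opening at its end, in the units of the state.
- robot.get_obs(): the state, without advancing time (a new reading comes with each control period).
- snapshot(name): name is "scene" or "top" or "wrist"; returns a dict with "img" (420x560x3 uint8, blue, green, red), "camera_matrix" (3x3 intrinsics, pixels), "origin" and "rotation" of the camera in the world. Camera axes: x right, y down, z forward; pixel columns grow to the right and rows downward; lengths in m; the calibration is good to about 2 mm. A picture is of the moment at which its call begins. There is no depth.
- robot.close_job(): hands the job in, once; it reports no verdict.
Trained networks look in a picture, given as the dict that the camera call returned (one of the last four; its "shot" number tells which), for a name from the list of things; names that differ only in an ending like _2 or _b are one class to them, and where a whole thing is asked for, a point or a joint stands for the part that bears it (a point fixed in the world has none). Each returns a list of dicts, best first, with "conf" (0 to 1); they miss things now and then, are a little off and sometimes report something else, mostly with a low value. They report only what shows in the picture. A call takes as long as a camera call. They do not tell look-alikes from the thing itself.
- models.spot_in(query, picture): "bbox" ([left, top, width, height] as shares, 0 to 1, of the picture: columns of its width, rows of its height, round what is visible of it).
- models.tip_of(query, picture): "centre" ([column, row] as shares, 0 to 1, of the picture: columns of its width, rows of its height: a listed point, or the origin of a listed thing).
The state is a dict: "time": time; "joint_positions": joint angles; "qvel": joint speeds; "joint_torque": joint torques, N m; "tool_pos": TCP position; "ee_rot": TCP orientation; "wrist_force": force on the tool from outside, world axes, zero at the start; "wrist_torque": the same for the moment, N m; "width": finger opening in m.
Only numpy, scipy, OpenCV 4.12 (cv2) and the standard library are available. Lean on these libraries where they do the work, as an engineer would, in place of code of your own. Each camera call takes 0.05 s, during which the arm holds its last target. There are 200 camera calls.

## Working session

There is one attempt and no reset: what is moved stays moved. The work goes in short steps, Python scripts to look and compute and a tool call to move; the robot and the scene stay as the last step left them, time stands still between calls to the robot, and variables do not carry over. Pictures are saved under pics/ and viewed, about 12 in all and at most 16, crops included, and the job is handed in when it is done.

Besides the shell and the picture viewer there is one more tool, called by a JSON object that holds its "name" and its "arguments", one argument or row to a line. arm_command: Moves the arm, as the interface text tells. Its arguments: {"type":"object","properties":{"commands":{"type":"string"}},"required":["commands"]}

```bash
mkdir -p pics; ls; cat > h.py <<'E'
import numpy as np, cv2
from bench import robot, snapshot, models
def save(s,name): cv2.imwrite(f'pics/{name}.png',s['img'])
def ray(s,px):
    K=np.array(s['camera_matrix']);R=np.array(s['rotation']);d=R@np.linalg.solve(K,[px[0],px[1],1]);return np.array(s['origin']),d
def atz(s,px,z):
    o,d=ray(s,px);return o+d*(z-o[2])/d[2]
def proj(s,p):
    K=np.array(s['camera_matrix']);R=np.array(s['rotation']);c=K@(R.T@(np.array(p)-s['origin']));return c[:2]/c[2]
def tri(rs):
    A=0;b=0
    for o,d in rs:
        d=d/np.linalg.norm(d);P=np.eye(3)-np.outer(d,d);A=A+P;b=b+P@o
    x=np.linalg.solve(A,b);return x,[np.linalg.norm((np.eye(3)-np.outer(d,d)/(d@d))@(x-o)) for o,d in rs]
def tip(q,s,n=3): return [(round(r['conf'],2),np.round(np.array(r['centre'])*[560,420],1)) for r in models.tip_of(q,s)[:n]]
def box(q,s,n=3): return [(round(r['conf'],2),np.round(np.array(r['bbox'])*[560,420,560,420],1)) for r in models.spot_in(q,s)[:n]]
def st():
    o=robot.get_obs();print({k:np.round(o[k],3).tolist() for k in('time','tool_pos','ee_rot','wrist_force','width','joint_positions')})
E
python3 - <<'E'
from h import *
st()
S={n:snapshot(n) for n in('scene','top')}
for n in S: save(S[n],n+'0'); print(n,np.round(S[n]['origin'],3),np.round(S[n]['rotation'],2).tolist(),S[n]['camera_matrix'][0][0])
for q in ['stand','boom_knob','stud_top','red_seat','yellow_seat','blue_seat','hook_red','hook_yellow','hook_blue','basket_red_bar','basket_yellow_bar','basket_blue_bar','fire_brick','wax_block']:
    t={n:tip(q,S[n]) for n in S}
    print(q,t)
    if t['scene'] and t['top']: print('   ',*[np.round(v,4) for v in tri([ray(S[n],t[n][0][1]) for n in S])])
E
```

```text
pics
{'time': 0.0, 'tool_pos': [0.155, -0.527, 0.204], 'ee_rot': [-3.139, -0.0, 0.286], 'wrist_force': [-0.311, -0.099, 0.494], 'width': 0.094, 'joint_positions': [-1.388, 0.088, 1.372, -0.0, 1.684, -0.103]}
scene [-0.006  0.665  1.3  ] [-2.44, -0.01, -2.51] 541.8700409633219
top [ 0.387 -0.11   1.358] [-3.0, 0.02, -1.58] 389.48639669307937
stand {'scene': [(0.57, array([262. , 238.2])), (0.19, array([319.1, 218.9]))], 'top': [(0.93, array([290. , 201.7])), (0.45, array([243.2, 236.2]))]}Traceback (most recent call last):
  File "<stdin>", line 8, in <module>
  File "h.py", line 14, in tri
    x=np.linalg.solve(A,b);return x,[np.linalg.norm((np.eye(3)-np.outer(d,d)/(d@d))@(x-o)) for o,d in rs]
                                                                              ~^~
TypeError: unsupported operand type(s) for @: 'numpy.float64' and 'numpy.float64'
```

```bash
sed -i "s/R=np.array(s\['rotation'\])/R=Rm(s)/; s/^def save/def Rm(s): return cv2.Rodrigues(np.array(s['rotation'],float))[0] if np.size(s['rotation'])==3 else np.array(s['rotation'])\ndef save/" h.py
cat > look.py <<'E'
from h import *
import sys
def look(qs,cams=('scene','top'),name=None):
    S={n:snapshot(n) for n in cams}
    for n in S:
        if name: save(S[n],n+name)
    for q in qs:
        t={n:tip(q,S[n]) for n in S}
        print(q,{n:[(c,v.tolist()) for c,v in t[n]] for n in t})
        if all(t.values()) and len(S)>1: print('   ',*[np.round(v,4) for v in tri([ray(S[n],t[n][0][1]) for n in S])])
    return S
E
python3 - <<'E'
from look import *
S=look(['stand','boom_knob','stud_top','red_seat','yellow_seat','blue_seat','basket_red_bar','basket_yellow_bar','basket_blue_bar','basket_red','basket_yellow','basket_blue','fire_brick','wax_block'],name='1')
print(proj(S['top'],[.155,-.527,.204]),proj(S['scene'],[.155,-.527,.204]))
E
```

```text
stand {'scene': [(0.98, [263.8, 239.0])], 'top': [(0.93, [291.7, 202.1])]}
    [0.5952 0.1514 1.3074] [0.3068 0.3068]
boom_knob {'scene': [(0.55, [265.7, 236.7])], 'top': [(0.61, [241.2, 236.2]), (0.37, [327.8, 218.9])]}
    [0.4336 0.2035 1.3621] [0.3102 0.3102]
stud_top {'scene': [(0.55, [278.6, 154.3])], 'top': [(0.42, [331.4, 177.4])]}
    [0.502  0.2296 1.3219] [0.3535 0.3535]
red_seat {'scene': [(0.57, [303.9, 188.7])], 'top': [(0.74, [326.8, 214.7])]}
    [0.3537 0.2476 1.3765] [0.3388 0.3388]
yellow_seat {'scene': [(0.5, [298.4, 215.3])], 'top': [(0.51, [302.1, 231.8])]}
    [0.3634 0.2377 1.3835] [0.3242 0.3242]
blue_seat {'scene': [(0.88, [302.1, 244.8])], 'top': [(0.52, [270.0, 247.7]), (0.51, [324.9, 217.0])]}
    [0.37   0.228  1.3978] [0.3077 0.3077]
basket_red_bar {'scene': [(0.9, [290.3, 251.6])], 'top': [(0.54, [276.1, 240.2])]}
    [0.4217 0.2028 1.378 ] [0.3049 0.3049]
basket_yellow_bar {'scene': [(0.72, [280.4, 294.8]), (0.62, [146.8, 271.9]), (0.57, [320.7, 216.8])], 'top': [(0.73, [188.3, 168.1]), (0.72, [319.0, 241.1]), (0.61, [331.7, 179.8])]}
    [0.5494 0.1309 1.3311] [0.2776 0.2776]
basket_blue_bar {'scene': [], 'top': []}
basket_red {'scene': [(0.91, [289.1, 274.9])], 'top': [(0.65, [276.9, 239.5])]}
    [0.4652 0.1735 1.3705] [0.2925 0.2925]
basket_yellow {'scene': [(0.74, [153.0, 295.1]), (0.66, [319.3, 239.6]), (0.62, [277.9, 309.4])], 'top': [(0.76, [239.8, 257.1]), (0.5, [315.5, 244.0]), (0.48, [194.2, 176.0])]}
    [0.6946 0.0291 1.1917] [0.2623 0.2623]
basket_blue {'scene': [], 'top': []}
fire_brick {'scene': [(0.76, [343.8, 189.1]), (0.38, [277.7, 213.5])], 'top': [(0.6, [378.6, 228.9])]}
    [0.1912 0.289  1.399 ] [0.3382 0.3382]
wax_block {'scene': [(0.66, [318.6, 167.4])], 'top': [(0.58, [384.9, 195.2])]}
    [0.3822 0.2479 1.3645] [0.3518 0.3518]
[-531.95342111  344.92211855] [-1651.49324507  1344.3577766 ]
```

View pics/top0.png

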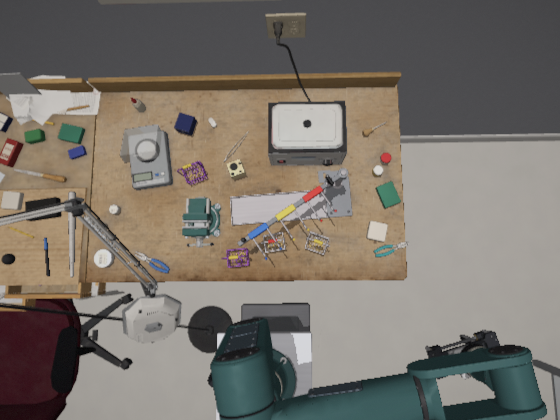

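View pics/scene0.png

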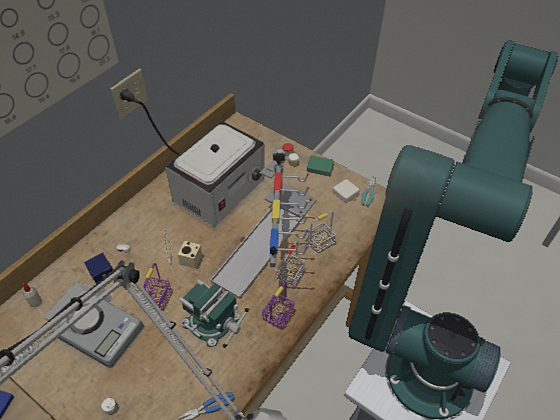

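```bash
python3 - <<'E'
import re
t=open('h.py').read()
t=re.sub(r"def Rm.*\n","def Rm(s): return Rotation.from_euler('xyz',s['rotation']).as_matrix()\n",t)
open('h.py','w').write("from scipy.spatial.transform import Rotation\n"+t)
E
python3 - <<'E'
from look import *
S=look(['stand','boom_knob','stud_top','red_seat','yellow_seat','blue_seat','hook_red','hook_blue','basket_red_bar','basket_yellow_bar','basket_blue_bar','basket_red','basket_yellow','basket_blue','fire_brick','wax_block'])
print(proj(S['top'],[.155,-.527,.204]),proj(S['scene'],[.155,-.527,.204]))
a=S['top']['img'][160:280,180:400]; cv2.imwrite('pics/c1.png',cv2.resize(a,None,fx=3.6,fy=3.6,interpolation=3))
E
```

```text
stand {'scene': [(0.84, [264.1, 239.3])], 'top': [(0.56, [290.2, 202.2])]}
    [ 0.5948 -0.0947 -0.013 ] [0.0022 0.0022]
boom_knob {'scene': [(0.61, [274.3, 244.8])], 'top': [(0.56, [243.7, 236.4])]}
    [0.4589 0.0391 0.2205] [0.003 0.003]
stud_top {'scene': [(0.43, [276.9, 156.6])], 'top': [(0.53, [329.1, 176.6])]}
    [ 0.6364 -0.214   0.2161] [0.0012 0.0012]
red_seat {'scene': [(0.72, [304.1, 183.7]), (0.27, [278.9, 154.9])], 'top': [(0.57, [326.8, 214.6])]}
    [ 0.5303 -0.2057  0.1789] [0.0028 0.0028]
yellow_seat {'scene': [(0.54, [302.7, 214.1])], 'top': [(0.57, [299.4, 228.1])]}
    [ 0.4859 -0.125   0.1583] [0.0039 0.0039]
blue_seat {'scene': [(0.66, [301.1, 244.9]), (0.32, [344.6, 193.4])], 'top': [(0.72, [269.7, 247.3])]}
    [ 0.4277 -0.0336  0.1655] [0.0038 0.0038]
hook_red {'scene': [(0.74, [277.6, 183.5]), (0.59, [262.6, 236.0])], 'top': [(0.5, [273.9, 243.8]), (0.48, [312.8, 194.6])]}
    [ 0.4615 -0.0378  0.3676] [0.0342 0.0342]
hook_blue {'scene': [(0.56, [280.3, 240.4])], 'top': [(0.46, [257.3, 233.1])]}
    [0.4692 0.0017 0.1899] [0.0043 0.0043]
basket_red_bar {'s
[... 415 characters left out ...]
ene': [(0.58, [287.6, 272.4])], 'top': [(0.71, [273.7, 239.1]), (0.56, [316.1, 240.9])]}
    [ 0.4644 -0.0356 -0.0011] [0.0014 0.0014]
basket_yellow {'scene': [(0.66, [157.9, 294.3]), (0.65, [317.4, 238.7])], 'top': [(0.79, [240.2, 257.2]), (0.71, [317.0, 239.5]), (0.69, [317.6, 241.5])]}
    [0.5052 0.178  0.1613] [0.1566 0.1566]
basket_blue {'scene': [], 'top': []}
fire_brick {'scene': [(0.87, [343.8, 189.8]), (0.37, [275.9, 183.7])], 'top': [(0.68, [375.5, 229.1])]}
    [ 0.4956 -0.386   0.0153] [0.0003 0.0003]
wax_block {'scene': [(0.68, [318.6, 166.9])], 'top': [(0.74, [385.0, 193.9])]}
    [ 0.6181 -0.4251  0.0111] [0.0001 0.0001]
[444.16835513 343.25794841] [480.57388057 169.69063046]
```

View pics/c1.png

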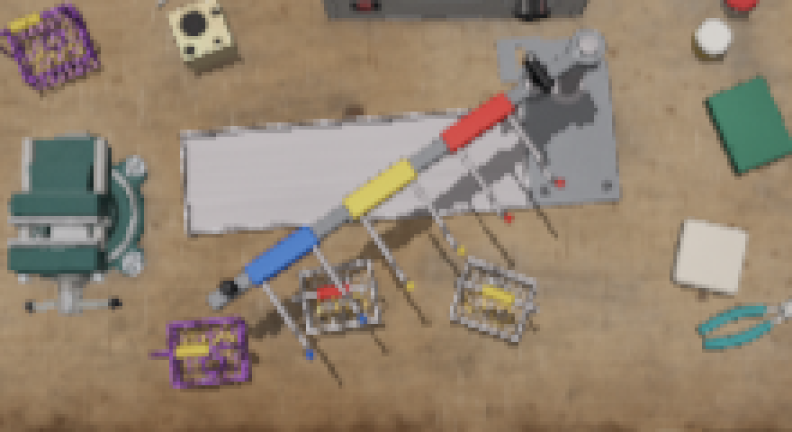

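```bash
cat >> h.py <<'E'
def wrap(a): return (a+np.pi)%(2*np.pi)-np.pi
def plan(p,yaw=None,vmax=50,amax=10,start=None,long=False):
    "print rows (mm, deg) to go straight to p / yaw, tool down; start=(pos,yaw)"
    o=robot.get_obs()
    p0,y0=start or (np.array(o['tool_pos']),o['ee_rot'][2])
    yaw=y0 if yaw is None else yaw
    dy=yaw-y0 if long else wrap(yaw-y0); d=np.array(p)-p0
    n=int(max(1,np.ceil(np.linalg.norm(d)*1000/vmax),np.ceil(abs(np.degrees(dy))/amax)))
    out=[];y=y0
    for i in range(n):
        c,s=np.cos(y),np.sin(y);e=d/n*1000
        out.append(f"{c*e[0]+s*e[1]:.0f} {s*e[0]-c*e[1]:.0f} {-e[2]:.0f} 0 0 {-np.degrees(dy)/n:.1f}");y+=dy/n
    print(n,'; '.join(out));return np.array(p),y
E
python3 - <<'E'
from h import *
S=snapshot('top')
f=lambda c,r,z:np.round(atz(S,(180+c/3.6,160+r/3.6),z),4)
print('tray L far/near',f(185,135,.014),f(190,235,.014),'far edge mid',f(420,118,.014), 'post',f(590,42,.19))
st()
a=plan([.434,.022,.28],vmax=55,amax=10.5,yaw=1.57)
E
```

```text
tray L far/near [0.6119 0.1121 0.014 ] [0.5141 0.1062 0.014 ] far edge mid [ 0.6257 -0.1171  0.014 ] post [ 0.6581 -0.2613  0.19  ]
{'time': 3.45, 'tool_pos': [0.155, -0.528, 0.205], 'ee_rot': [3.142, -0.0, 0.286], 'wrist_force': [0.75, 0.46, 0.889], 'width': 0.094, 'joint_positions': [-1.388, 0.087, 1.371, 0.0, 1.684, -0.103]}
12 35 -37 -6 0 0 -6.1; 39 -33 -6 0 0 -6.1; 42 -29 -6 0 0 -6.1; 45 -24 -6 0 0 -6.1; 48 -19 -6 0 0 -6.1; 49 -14 -6 0 0 -6.1; 51 -9 -6 0 0 -6.1; 51 -3 -6 0 0 -6.1; 51 2 -6 0 0 -6.1; 51 8 -6 0 0 -6.1; 50 13 -6 0 0 -6.1; 48 18 -6 0 0 -6.1
```

{"name": "arm_command", "arguments": {
  "commands": "35 -37 -6 0 0 -6 0; 39 -33 -6 0 0 -6 0; 42 -29 -6 0 0 -6 0; 45 -24 -6 0 0 -6 0; 48 -19 -6 0 0 -6 0; 49 -14 -6 0 0 -6 0; 51 -9 -6 0 0 -6 0; 51 -3 -6 0 0 -6 0; 51 2 -6 0 0 -6 0; 51 8 -6 0 0 -6 0; 50 13 -6 0 0 -6 0; 48 18 -6 0 0 -6 0"
}}

```text
time: 4.95
tool_pos: [0.4391, 0.0357, 0.2811]
ee_rot: [3.133, 0.002, 1.576]
wrist_force: [0.4, -0.8, -0.0]
width: 0.0004
```

```bash
python3 - <<'E'
from look import *
st()
S=look(['boom_knob','stud_top'],('scene','top','wrist'),name='2')
for n in S: print(n,proj(S[n],[.459,.039,.218]))
s=plan([.434,.022,.28],vmax=55); plan([.434,.022,.203],start=s,vmax=40)
E
```

```text
{'time': 4.95, 'tool_pos': [0.439, 0.036, 0.281], 'ee_rot': [3.133, 0.002, 1.576], 'wrist_force': [0.39, -0.817, -0.047], 'width': 0.0, 'joint_positions': [-0.047, -0.167, 1.468, -0.001, 1.832, -0.052]}
boom_knob {'scene': [(0.76, [276.1, 246.7])], 'top': [(0.71, [244.6, 237.0])], 'wrist': [(0.8, [296.6, 221.1])]}
    [0.4555 0.0387 0.2119] [0.0045 0.0049 0.0037]
stud_top {'scene': [], 'top': [(0.48, [325.7, 176.7]), (0.3, [273.6, 237.8])], 'wrist': []}
scene [273.09355936 245.08600282]
top [244.33559721 237.32963184]
wrist [304.84258168 227.83264744]
1 -11 -4 1 0 0 -0.0
2 0 0 39 0 0 -0.0; 0 0 39 0 0 -0.0
```

View pics/wrist2.png

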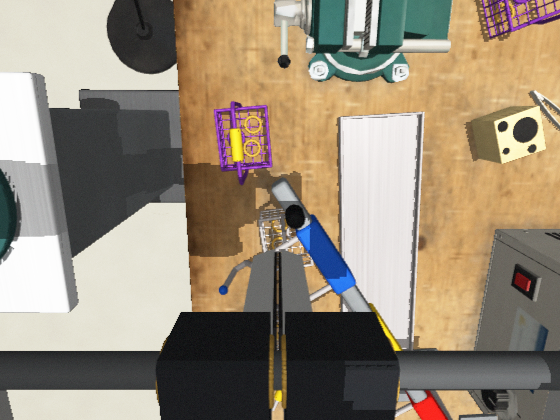

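{"name": "arm_command", "arguments": {
  "commands": "0 -11 0 0 0 0 0; 0 0 40 0 0 0 0; 0 0 37 0 0 0 0; 0 0 0 0 0 0 0"
}}

```text
time: 5.9
tool_pos: [0.4256, 0.0298, 0.2033]
ee_rot: [3.131, 0.002, 1.563]
wrist_force: [0.0, 0.4, 1.0]
width: 0.0004
```

{"name": "arm_command", "arguments": {
  "commands": "14 12 0 0 0 0 0; 14 26 0 0 0 0 0; 15 32 0 0 0 0 0; 13 33 0 0 0 0 0; 9 34 0 0 0 0 0; 5 28 0 0 0 0 0; 0 0 0 0 0 0 0"
}}

```text
time: 6.78
tool_pos: [0.6038, 0.1062, 0.2197]
ee_rot: [3.111, -0.001, 1.563]
wrist_force: [-0.8, 0.3, -1.3]
width: 0.0007
```

```bash
python3 - <<'E'
from look import *
st()
S=look(['boom_knob','stud_top','stand','red_seat','yellow_seat','blue_seat'],('scene','top'),name='3')
E
```

```text
{'time': 6.775, 'tool_pos': [0.604, 0.106, 0.22], 'ee_rot': [3.111, -0.001, 1.563], 'wrist_force': [-0.75, 0.26, -1.265], 'width': 0.001, 'joint_positions': [0.082, 0.203, 1.213, -0.001, 1.695, 0.09]}
boom_knob {'scene': [(0.74, [210.7, 230.4]), (0.51, [264.1, 215.6])], 'top': [(0.71, [383.3, 194.1]), (0.68, [226.4, 187.8]), (0.62, [275.8, 239.1])]}
    [ 0.7781 -0.3214 -0.2626] [0.196 0.196]
stud_top {'scene': [], 'top': [(0.51, [324.9, 171.3])]}
stand {'scene': [(0.78, [261.6, 235.2])], 'top': [(0.67, [292.0, 201.7]), (0.58, [325.2, 168.7])]}
    [ 0.6001 -0.0986 -0.0028] [0.0035 0.0035]
red_seat {'scene': [(0.47, [289.4, 248.6])], 'top': [(0.74, [316.9, 242.7]), (0.66, [244.5, 207.5]), (0.55, [313.0, 202.2])]}
    [ 0.4919 -0.164  -0.0578] [0.0447 0.0447]
yellow_seat {'scene': [(0.6, [263.7, 216.6])], 'top': [(0.58, [278.2, 205.6])]}
    [ 0.5616 -0.0577  0.1563] [0.0011 0.0011]
blue_seat {'scene': [(0.65, [264.2, 234.9]), (0.47, [245.1, 241.4]), (0.21, [290.5, 251.8])], 'top': [(0.6, [243.6, 209.4]), (0.39, [290.6, 202.9])]}
    [0.5204 0.0321 0.2139] [0.0236 0.0236]
```

```bash
python3 - <<'E'
from h import *
S={n:snapshot(n) for n in('scene','top')}
print(tri([ray(S['scene'],(210.7,230.4)),ray(S['top'],(226.4,187.8))]))
print(proj(S['top'],[.604,.106,.22]))
a=S['top']['img'][150:270,200:360]; b=S['scene']['img'][140:260,190:350]
cv2.imwrite('pics/c3.png',np.vstack([cv2.resize(v,None,fx=2.5*2,fy=2.5,interpolation=3) if 0 else cv2.resize(v,(400,300),interpolation=3) for v in(a,b)]))
E
```

```text
(array([0.60968205, 0.09503625, 0.21651616]), [np.float64(0.002271664281476875), np.float64(0.002271664281476796)])
[222.13428623 188.83257194]
```

View pics/c3.png

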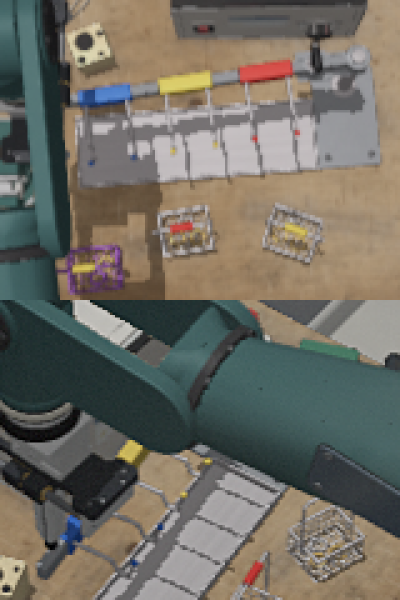

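{"name": "arm_command", "arguments": {
  "commands": "0 -34 -5 1.7 0 0 0; 0 0 0 0 0 0 0; 0 0 26 0 0 0 0; 0 0 0 0 0 0 0"
}}

```text
time: 8.07
tool_pos: [0.5684, 0.1051, 0.1965]
ee_rot: [3.14, -0.001, 1.562]
wrist_force: [0.0, -0.6, -0.8]
width: 0.0004
```

{"name": "arm_command", "arguments": {
  "commands": "0 14 0 0 0 0 0; 0 12 1 0 0 0 0; 0 10 1 0 0 0 0; 0 6 1 0 0 0 0; 0 4 0 0 0 0 0"
}}

```text
time: 8.7
tool_pos: [0.6122, 0.1048, 0.1965]
ee_rot: [-3.128, -0.001, 1.562]
wrist_force: [-15.2, -0.6, 5.8]
width: 0.0009
```

{"name": "arm_command", "arguments": {
  "commands": "0 -20 0 0 0 0 0; 0 -20 -10 -1 0 0 0; 0 -40 -40 0 0 0 0; 0 -40 -45 0 0 0 0; -50 -20 0 0 0 -10 1; -55 -10 0 0 0 -10 1; -50 -20 0 0 0 -10 1; -50 -20 0 0 0 -10 1; 0 0 0 0 0 0 1"
}}

```text
time: 9.82
tool_pos: [0.4761, -0.1015, 0.2973]
ee_rot: [3.135, 0.009, 2.245]
wrist_force: [-0.1, 0.5, 1.2]
width: 0.0472
```

```bash
python3 - <<'E'
from look import *
st()
S=look(['boom_knob','stud_top','stand','red_seat','yellow_seat','blue_seat','hook_red','hook_yellow','hook_blue','basket_red_bar','basket_yellow_bar'],('scene','top','wrist'),name='4')
a=S['top']['img'][150:270,200:360]
cv2.imwrite('pics/c4.png',np.vstack([cv2.resize(a,(560,420),interpolation=3)]))
E
```

```text
{'time': 9.825, 'tool_pos': [0.476, -0.101, 0.297], 'ee_rot': [3.135, 0.009, 2.245], 'wrist_force': [-0.141, 0.484, 1.202], 'width': 0.047, 'joint_positions': [-0.327, -0.063, 1.342, 0.0, 1.851, -1.001]}
boom_knob {'scene': [(0.89, [203.3, 228.0]), (0.67, [288.0, 271.5])], 'top': [(0.72, [224.7, 180.9])], 'wrist': []}
stud_top {'scene': [], 'top': [(0.57, [325.1, 169.0])], 'wrist': [(0.72, [162.7, 329.2])]}
stand {'scene': [(0.66, [264.3, 238.6])], 'top': [(0.64, [290.8, 202.3])], 'wrist': [(0.74, [343.3, 221.5])]}
    [ 0.5947 -0.096  -0.0109] [0.002  0.0014 0.0009]
red_seat {'scene': [(0.58, [280.9, 188.9])], 'top': [(0.73, [307.6, 200.5])], 'wrist': []}
yellow_seat {'scene': [(0.81, [258.8, 215.9]), (0.71, [264.2, 236.9]), (0.63, [320.4, 216.1])], 'top': [(0.68, [307.0, 203.1])], 'wrist': [(0.7, [159.4, 327.2])]}
    [ 0.5156 -0.1119  0.2545] [0.109  0.0492 0.0988]
blue_seat {'scene': [(0.56, [234.9, 238.9]), (0.48, [320.4, 164.7])], 'top': [(0.79, [239.0, 201.7])], 'wrist': [(0.2, [290.6, 123.9])]}
    [0.5188 0.0303 0.2114] [0.0552 0.0527 0.1043]
hook_red {'scene': [(0.78, [255.9, 182.9])], 'top': [(0.76, [303.3, 177.2])], 'wrist': []}
hook_yellow {'scene': [(0.73, [237.8, 201.2])], 'top': [(0.53, [272.2, 180.8])], 'wrist': [(0.73, [452.5, 264.3])]}
    [ 0.6353 -0.0414  0.1795] [0.004  0.0005 0.0036]
hook_blue {'scene': [(0.87, [220.8, 228.9])], 'top': [(0.72, [238.7, 183.1])], 'wrist': [(0.76, [534.1, 174.1])]}
    [0.6233 0.0584 0.1793] [0.0076 0.0069 0.0017]
basket_red_bar {'scene': [(0.86, [287.7, 248.1])], 'top': [(0.62, [274.5, 242.3])], 'wrist': [(0.9, [297.8, 127.1])]}
    [ 0.4549 -0.0377  0.1193] [0.0102 0.0091 0.0031]
basket_yellow_bar {'scene': [(0.91, [148.0, 269.4]), (0.81, [321.5, 218.5]), (0.73, [279.5, 294.4])], 'top': [(0.44, [233.3, 256.9]), (0.39, [315.0, 241.3]), (0.19, [271.3, 178.8])], 'wrist': [(0.9, [202.4, 238.2])]}
    [0.4453 0.1245 0.4813] [0.2437 0.105  0.1494]
```

View pics/c4.png

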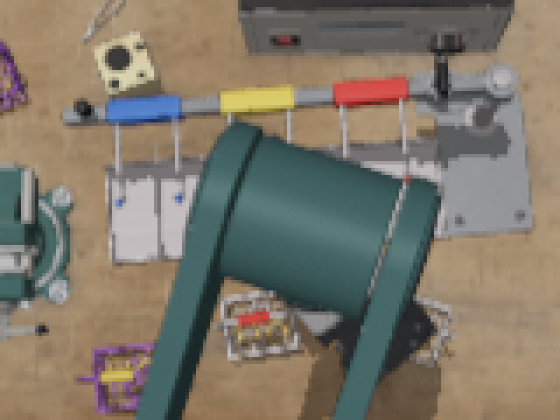

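View pics/wrist4.png

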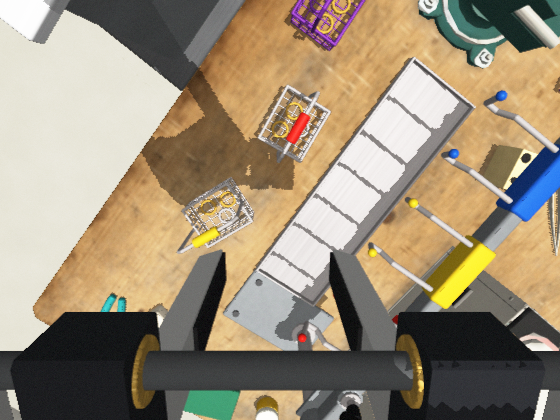

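```bash
python3 - <<'E'
from h import *
S=snapshot('top'); W=snapshot('wrist')
f=lambda c,r,z:np.round(atz(S,(200+c/3.5,150+r/3.5),z),4)
L={'knob':(82,106,.218),'blue':(144,109,.186),'yel':(257,99,.186),'red':(371,91,.186),'stud':(442,62,.232),'post':(500,79,.19),'barend':(66,117,.186),
'tray FL':(107,165,.014),'tray NL':(113,262,.014)}
P={k:f(*v) for k,v in L.items()}
for k in P: print(k,P[k])
u=P['red']-P['blue']; print(np.degrees(np.arctan2(u[0],-u[1])), np.linalg.norm(u))
# tray edges in wrist image
for px in [(415,58),(473,104),(328,305),(258,270)]: print(np.round(atz(W,px,.014),4))
E
```

```text
knob [0.6304 0.1029 0.218 ]
blue [0.6337 0.0541 0.186 ]
yel [ 0.6413 -0.0453  0.186 ]
red [ 0.6471 -0.1455  0.186 ]
stud [ 0.661  -0.2044  0.232 ]
post [ 0.6553 -0.2581  0.19  ]
barend [0.6275 0.1228 0.186 ]
tray FL [0.6133 0.115  0.014 ]
tray NL [0.5156 0.1079 0.014 ]
3.840747071280432 0.20004929392527232
[0.5169 0.1122 0.014 ]
[0.609  0.1198 0.014 ]
[ 0.6522 -0.1986  0.014 ]
[ 0.5406 -0.2182  0.014 ]
```

```bash
python3 - <<'E'
from h import *
s=plan([.651,-.205,.32],yaw=3.21,long=True,vmax=50)
S=snapshot('top'); print(snapshot('wrist')['origin'])
for px in [(268,165),(345,165),(268,155),(345,153)]: print(atz(S,px,0),atz(S,px,.15))
E
```

```text
6 -32 12 -4 0 0 -9.2; -34 6 -4 0 0 -9.2; -34 1 -4 0 0 -9.2; -34 -5 -4 0 0 -9.2; -33 -10 -4 0 0 -9.2; -31 -15 -4 0 0 -9.2
[ 0.42345047 -0.03608328  0.4773263 ]
[ 0.73051788 -0.01583759  0.        ] [ 0.69255693 -0.02624249  0.15      ]
[ 0.72642703 -0.2905948   0.        ] [ 0.68891803 -0.27064436  0.15      ]
[ 0.7673744  -0.01592748  0.        ] [ 0.72534151 -0.02632245  0.15      ]
[ 0.7704682  -0.29193218  0.        ] [ 0.72809351 -0.27183399  0.15      ]
```

{"name": "arm_command", "arguments": {
  "commands": "-32 12 -4 0 0 -9.2 1; -34 6 -4 0 0 -9.2 1; -34 1 -4 0 0 -9.2 1; -34 -5 -4 0 0 -9.2 1; -33 -10 -4 0 0 -9.2 1; -31 -15 -4 0 0 -9.2 1; 0 0 0 0 0 0 0.6"
}}

```text
time: 12.7
tool_pos: [0.6583, -0.2054, 0.3226]
ee_rot: [-3.139, 0.01, -3.037]
wrist_force: [-0.2, 0.7, -0.8]
width: 0.0874
```

```bash
python3 - <<'E'
from look import *
st()
S=look(['stud_top'],('scene','top','wrist'),name='5')
print(proj(S['wrist'],[.6513,-.2052,.232]))
s=plan([.6513,-.2052,.26],yaw=3.21,vmax=50,long=True)
E
```

```text
{'time': 12.7, 'tool_pos': [0.658, -0.205, 0.323], 'ee_rot': [-3.139, 0.01, -3.037], 'wrist_force': [-0.249, 0.729, -0.847], 'width': 0.087, 'joint_positions': [-0.386, 0.428, 0.722, 0.003, 1.982, -2.06]}
stud_top {'scene': [(0.55, [270.8, 152.7])], 'top': [(0.54, [325.5, 168.3])], 'wrist': [(0.64, [277.7, 210.6])]}
    [ 0.6544 -0.2041  0.2296] [0.0044 0.0057 0.0014]
[276.56327321 209.36170183]
36 0 -0 2 0 0 -9.9; 0 -0 2 0 0 -9.9; 0 0 2 0 0 -9.9; 0 0 2 0 0 -9.9; 0 0 2 0 0 -9.9; 0 0 2 0 0 -9.9; 0 0 2 0 0 -9.9; 0 0 2 0 0 -9.9; 0 0 2 0 0 -9.9; 0 0 2 0 0 -9.9; 0 0 2 0 0 -9.9; -0 0 2 0 0 -9.9; -0 0 2 0 0 -9.9; -0 0 2 0 0 -9.9; -0 0 2 0 0 -9.9; -0 0 2 0 0 -9.9; -0 0 2 0 0 -9.9; -0 0 2 0 0 -9.9; -0 0 2 0 0 -9.9; -0 0 2 0 0 -9.9; -0 -0 2 0 0 -9.9; -0 -0 2 0 0 -9.9; -0 -0 2 0 0 -9.9; -0 -0 2 0 0 -9.9; -0 -0 2 0 0 -9.9; -0 -0 2 0 0 -9.9; -0 -0 2 0 0 -9.9; -0 -0 2 0 0 -9.9; -0 -0 2 0 0 -9.9; 0 -0 2 0 0 -9.9; 0 -0 2 0 0 -9.9; 0 -0 2 0 0 -9.9; 0 -0 2 0 0 -9.9; 0 -0 2 0 0 -9.9; 0 -0 2 0 0 -9.9; 0 -0 2 0 0 -9.9
```

View pics/wrist5.png

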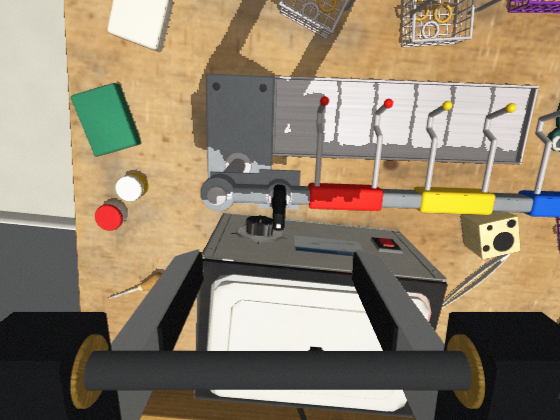

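{"name": "arm_command", "arguments": {
  "commands": "6 1 0 0 0 2 0.35; 0 0 40 0 0 0 0.35; 0 0 0 0 0 0 0.35; 0 0 30 0 0 0 0.35; 0 0 0 0 0 0 0.35"
}}

```text
time: 13.62
tool_pos: [0.6489, -0.2023, 0.2629]
ee_rot: [-3.134, 0.022, -3.077]
wrist_force: [-0.7, 0.5, -0.0]
width: 0.0329
```

```bash
python3 - <<'E'
from look import *
st()
S=look(['stud_top'],('wrist',),name='6')
print(proj(S['wrist'],[.6513,-.2052,.232]))
E
```

```text
{'time': 13.625, 'tool_pos': [0.649, -0.202, 0.263], 'ee_rot': [-3.134, 0.022, -3.077], 'wrist_force': [-0.692, 0.538, -0.011], 'width': 0.033, 'joint_positions': [-0.387, 0.367, 0.923, 0.002, 1.829, -2.022]}
stud_top {'wrist': [(0.6, [274.8, 248.8]), (0.18, [370.2, 133.7])]}
[272.1983395  247.85284255]
```

{"name": "arm_command", "arguments": {
  "commands": "-2 -3 20 -0.4 1.3 0 0.35; -1 0 30 0 0 0 0.35; 0 0 0 0 0 0 0.35"
}}

```text
time: 14.1
tool_pos: [0.6573, -0.2076, 0.222]
ee_rot: [-3.133, 0.014, -3.077]
wrist_force: [-0.6, -0.1, -0.1]
width: 0.0332
```

{"name": "arm_command", "arguments": {
  "commands": "6 2 6 -0.4 0.8 0 0.35; 0 0 3 0 0 0 0.35; 0 0 0 0 0 0 0.35"
}}

```text
time: 14.48
tool_pos: [0.6522, -0.2066, 0.2153]
ee_rot: [-3.138, 0.003, -3.077]
wrist_force: [-0.3, 1.0, 0.2]
width: 0.0327
```

Close on the wing.

{"name": "arm_command", "arguments": {
  "commands": "0 0 2 0 0 0 0; 0 0 0 0 0 0 0; 0 0 0 0 0 0 0; 0 0 0 0 0 0 0"
}}

```text
time: 14.98
tool_pos: [0.6523, -0.2039, 0.2144]
ee_rot: [3.141, 0.004, -3.075]
wrist_force: [-0.2, -1.2, 0.2]
width: 0.0096
```

{"name": "arm_command", "arguments": {
  "commands": "0 0 5 0 0 0 0; 0 0 5 0 0 0 0; 0 0 5 0 0 0 0; 0 0 5 0 0 0 0"
}}

```text
time: 15.48
tool_pos: [0.6524, -0.204, 0.202]
ee_rot: [-3.139, 0.011, -3.075]
wrist_force: [-3.0, 2.1, 9.0]
width: 0.0098
```

{"name": "arm_command", "arguments": {
  "commands": "0 0 4 0 0 0 0; 0 0 4 0 0.5 0 0; 0 0 4 0 0 0 0"
}}

```text
time: 15.85
tool_pos: [0.6525, -0.204, 0.1998]
ee_rot: [-3.135, 0.01, -3.075]
wrist_force: [-5.1, 2.1, 12.3]
width: 0.0101
```

{"name": "arm_command", "arguments": {
  "commands": "0 0 5 0 0 8 0; 0 0 5 0 0 10 0; 0 0 5 0 0 10 0; 0 0 5 0 0 10 0"
}}

```text
time: 16.35
tool_pos: [0.6527, -0.2041, 0.1995]
ee_rot: [3.136, 0.029, 2.523]
wrist_force: [-5.3, 1.8, 14.1]
width: 0.0097
```

{"name": "arm_command", "arguments": {
  "commands": "0 0 5 0 1 10 0; 0 0 5 0 0.5 10 0; 0 0 5 0 0 10 0; 0 0 5 0 0 10 0; 0 0 5 0 0 4 0"
}}

```text
time: 16.98
tool_pos: [0.6526, -0.2043, 0.1995]
ee_rot: [3.114, 0.008, 1.73]
wrist_force: [-4.6, 2.6, 13.2]
width: 0.0101
```

{"name": "arm_command", "arguments": {
  "commands": "0 0 5 0.5 0 6 0; 0 0 5 0 0 3 0"
}}

```text
time: 17.23
tool_pos: [0.653, -0.2049, 0.1996]
ee_rot: [3.113, 0.01, 1.571]
wrist_force: [-5.1, 1.5, 13.2]
width: 0.0121
```

```bash
python3 - <<'E'
from h import *
st(); print(robot.get_obs()['wrist_torque'])
E
```

```text
{'time': 17.225, 'tool_pos': [0.653, -0.205, 0.2], 'ee_rot': [3.113, 0.01, 1.571], 'wrist_force': [-5.128, 1.463, 13.18], 'width': 0.012, 'joint_positions': [-0.388, 0.37, 1.044, 0.002, 1.698, -0.388]}
[0.31493703 1.06132173 0.661948  ]
```

{"name": "arm_command", "arguments": {
  "commands": "0 0 0 0 0 0 0.3; 0 0 0 0 0 0 0.3; 0 0 -20 0.8 0 0 0.3; 0 0 -35 0.5 0 0 0.3; 0 -20 -50 0 0 0 0.5; 0 -40 0 0 0 0 0.5; 0 0 0 0 0 0 0.5"
}}

```text
time: 18.1
tool_pos: [0.5903, -0.2061, 0.2995]
ee_rot: [-3.138, 0.009, 1.569]
wrist_force: [-0.7, -0.1, 1.2]
width: 0.0466
```

```bash
python3 - <<'E'
from look import *
st()
S=look(['stud_top','boom_knob','red_seat','yellow_seat','hook_red','hook_yellow','basket_red_bar','basket_yellow_bar','basket_red','basket_yellow'],('scene','top','wrist'),name='7')
cv2.imwrite('pics/c7.png',np.hstack([cv2.resize(S['wrist']['img'],(450,338)),cv2.resize(S['top']['img'][150:285,200:380],(450,338),interpolation=3)])[:, :800])
E
```

```text
{'time': 18.1, 'tool_pos': [0.59, -0.206, 0.299], 'ee_rot': [-3.138, 0.009, 1.569], 'wrist_force': [-0.716, -0.052, 1.183], 'width': 0.047, 'joint_positions': [-0.421, 0.264, 0.983, -0.011, 1.895, -0.422]}
stud_top {'scene': [(0.39, [267.5, 156.4])], 'top': [(0.62, [303.4, 174.3]), (0.48, [274.5, 181.0]), (0.26, [382.2, 194.5])], 'wrist': [(0.89, [358.5, 218.6])]}
    [ 0.628  -0.1557  0.2864] [0.0136 0.0206 0.0282]
boom_knob {'scene': [(0.6, [200.9, 229.2]), (0.41, [257.7, 182.4])], 'top': [(0.69, [222.9, 179.4])], 'wrist': []}
red_seat {'scene': [(0.6, [277.1, 191.1])], 'top': [(0.62, [305.9, 201.7])], 'wrist': []}
yellow_seat {'scene': [(0.84, [258.8, 215.5])], 'top': [(0.66, [277.7, 200.0]), (0.18, [225.1, 177.1])], 'wrist': []}
hook_red {'scene': [(0.78, [258.6, 181.2]), (0.37, [291.0, 248.0])], 'top': [(0.43, [303.8, 175.1])], 'wrist': [(0.8, [339.3, 131.1])]}
    [ 0.6473 -0.1417  0.1703] [0.0019 0.0066 0.0047]
hook_yellow {'scene': [(0.91, [240.3, 205.0]), (0.44, [269.3, 155.3])], 'top': [(0.78, [274.5, 181.7])], 'wrist': []}
basket_red_bar {'scene': [(0.82, [291.5, 248.5]), 
[... 163 characters left out ...]
37]
basket_yellow_bar {'scene': [(0.84, [150.8, 268.7]), (0.78, [281.2, 292.7]), (0.64, [320.1, 218.0])], 'top': [(0.72, [231.5, 254.4]), (0.69, [188.4, 168.9]), (0.27, [302.4, 177.0])], 'wrist': [(0.84, [132.5, 168.3])]}
    [0.5176 0.0682 0.3059] [0.2427 0.1098 0.2191]
basket_red {'scene': [(0.89, [290.0, 273.0]), (0.64, [202.4, 230.2])], 'top': [(0.51, [273.5, 238.6])], 'wrist': [(0.64, [161.2, 29.3])]}
    [ 0.4589 -0.0356  0.0057] [0.0046 0.0081 0.0039]
basket_yellow {'scene': [(0.81, [320.2, 240.6]), (0.79, [152.8, 296.8]), (0.6, [277.1, 316.3])], 'top': [(0.7, [195.5, 176.7]), (0.63, [242.6, 257.6])], 'wrist': [(0.63, [169.4, 154.3])]}
    [0.5003 0.0018 0.354 ] [0.1645 0.1769 0.1523]
```

View pics/wrist7.png

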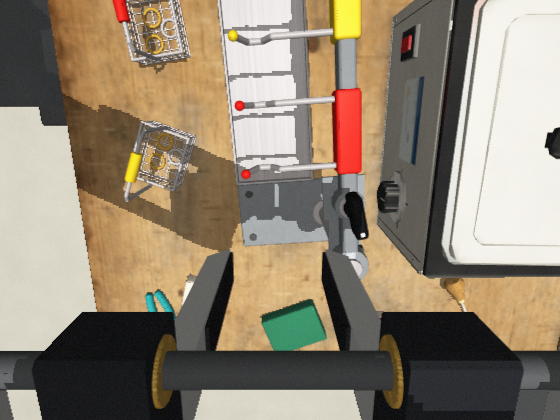

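```bash
python3 - <<'E'
import cv2,numpy as np
a=cv2.imread('pics/wrist7.png')[170:290,290:410];b=cv2.imread('pics/scene7.png')[130:190,230:290]
cv2.imwrite('pics/c8.png',np.hstack([cv2.resize(a,(400,400),interpolation=3),cv2.resize(b,(400,400),interpolation=3)]))
E
```

```text
(no output)
```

View pics/c8.png

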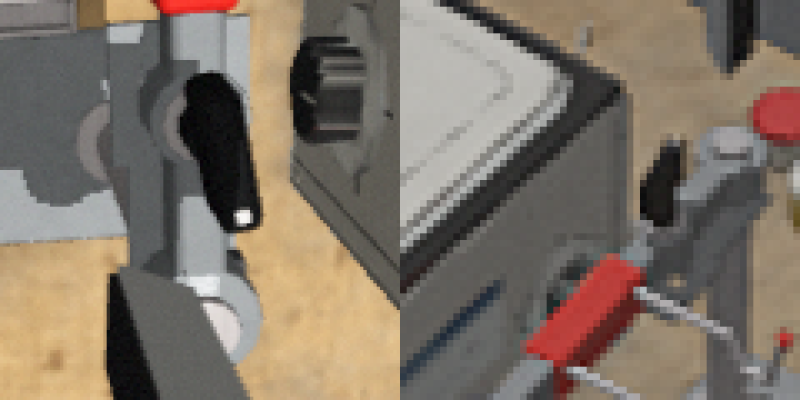

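```bash
python3 - <<'E'
from h import *
S=snapshot('scene'); W=snapshot('wrist')
for z in (.2175,.223,.232): print(z,proj(S,[.6513,-.2052,z]),proj(W,[.6513,-.2052,z]))
print(tri([ray(S,(269,154.3)),ray(W,(356,217))]))
plan([.455,-.12,.28],yaw=1.72,vmax=45)
E
```

```text
0.2175 [270.38904312 155.66740356] [356.84929858 218.71686892]
0.223 [270.38679546 154.27485481] [358.40323247 220.89111786]
0.232 [270.38309055 151.97946108] [361.08170821 224.63881465]
(array([ 0.64954042, -0.19942914,  0.22852285]), [np.float64(0.0018101047618884437), np.float64(0.0018101047618887802)])
4 21 -34 5 0 0 -2.1; 23 -33 5 0 0 -2.1; 24 -33 5 0 0 -2.1; 25 -32 5 0 0 -2.1
```

{"name": "arm_command", "arguments": {
  "commands": "21 -34 5 0 0 -2 0.4; 23 -33 5 0 0 -2 0.4; 24 -33 5 0 0 -2 0.4; 25 -32 5 0 0 -2 0.4; 0 0 0 0 0 0 0.4"
}}

```text
time: 20.48
tool_pos: [0.4515, -0.1181, 0.2774]
ee_rot: [-3.137, 0.008, 1.714]
wrist_force: [-0.3, 0.1, 0.9]
width: 0.0378
```

```bash
python3 - <<'E'
from look import *
st()
S=look(['basket_red_bar','basket_red','basket_yellow_bar','basket_yellow','red_seat'],('scene','top','wrist'),name='9')
W=S['wrist']
m=cv2.inRange(cv2.cvtColor(W['img'],cv2.COLOR_BGR2HSV),(0,150,90),(8,255,255))|cv2.inRange(cv2.cvtColor(W['img'],cv2.COLOR_BGR2HSV),(172,150,90),(180,255,255))
n,l,s,c=cv2.connectedComponentsWithStats(m)
for i in range(1,n):
    if s[i][4]>60:
        r=cv2.minAreaRect(np.argwhere(l==i)[:,::-1].astype(np.float32)); b=cv2.boxPoints(r)
        e=sorted([(b[0]+b[1])/2-(b[2]+b[3])/2,(b[1]+b[2])/2-(b[3]+b[0])/2],key=np.linalg.norm)[1]
        p,q=[atz(W,np.array(r[0])+k*e/2,.1205) for k in(1,-1)]; d=p-q
        print(s[i][4],r[0],r[1],'ctr',np.round((p+q)/2,4),'len',np.linalg.norm(d),'handle yaw',np.degrees(np.arctan(-d[0]/d[1])))
E
```

```text
{'time': 20.475, 'tool_pos': [0.451, -0.118, 0.277], 'ee_rot': [-3.137, 0.008, 1.714], 'wrist_force': [-0.346, 0.082, 0.917], 'width': 0.038, 'joint_positions': [-0.37, -0.102, 1.417, -0.01, 1.825, -0.516]}
basket_red_bar {'scene': [(0.93, [289.4, 249.2]), (0.39, [256.6, 180.4])], 'top': [(0.48, [275.4, 242.0])], 'wrist': [(0.93, [291.2, 107.7])]}
    [ 0.4548 -0.0404  0.1124] [0.0071 0.008  0.0033]
basket_red {'scene': [(0.67, [286.5, 270.4])], 'top': [(0.54, [275.3, 240.1])], 'wrist': [(0.59, [289.7, 106.3]), (0.56, [394.0, 169.0])]}
    [ 0.4607 -0.0369  0.009 ] [0.0057 0.0043 0.006 ]
basket_yellow_bar {'scene': [(0.84, [324.8, 215.2]), (0.69, [276.9, 294.4]), (0.64, [146.3, 273.8])], 'top': [(0.78, [190.1, 170.2]), (0.59, [233.6, 257.3]), (0.47, [319.3, 241.1])], 'wrist': [(0.8, [262.1, 256.3])]}
    [0.4385 0.0643 0.5558] [0.1497 0.1433 0.057 ]
basket_yellow {'scene': [(0.96, [277.2, 314.9]), (0.91, [317.0, 238.2]), (0.77, [156.3, 294.9])], 'top': [(0.66, [197.3, 176.9]), (0.49, [243.4, 255.6]), (0.43, [314.8, 243.2])], 'wrist': [(0.65, [269.2, 222.2])]}
    [0.4562 0.0949 0.3522] [0.1954 0.1578 0.1601]
red_seat {'scene': [(0.67, [277.6, 190.1])], 'top': [(0.74, [309.5, 201.6])], 'wrist': []}
435 (291.0, 106.5) (35.0, 12.0) ctr [ 0.4528 -0.0366  0.1205] len 0.029737595549248885 handle yaw 8.693169177938497
2907 (503.2264709472656, 274.2075500488281) (41.757606506347656, 79.66911315917969) ctr [ 0.6894 -0.168   0.1205] len 0.084977212988744 handle yaw 3.0938322893525907
76 (419.0, 244.0) (10.0, 8.0) ctr [ 0.5972 -0.147   0.1205] len 0.009835120585375532 handle yaw -81.85203454374037
73 (407.5, 304.0) (8.0, 9.0) ctr [ 0.6019 -0.2133  0.1205] len 0.009310137490686885 handle yaw -81.82079125683914
```

View pics/wrist9.png

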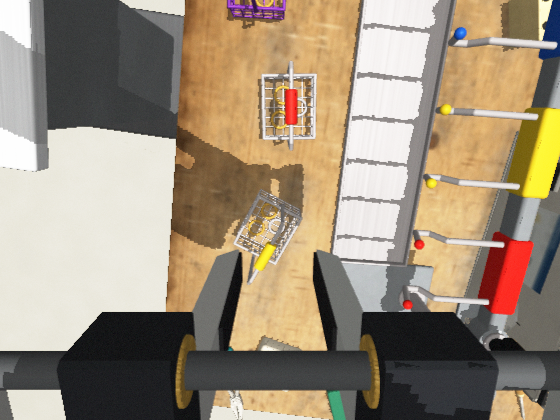

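```bash
python3 - <<'E'
from h import *
W=snapshot('wrist');a=atz(W,(407.5,304),.193);b=atz(W,(419,244),.193);print(a,b,np.linalg.norm(a-b))
for px in [(432,183.5),(445,110)]: print(atz(W,px,.193))
u=np.array([-.068,.9977]);post=np.array([.655,-.260]);n=-np.array([.9977,.068])
for r in (115,215): print('seat model',post+r/1000*u+.069*n)
s=plan([.4528,-.0366,.16],yaw=1.722)
E
```

```text
[ 0.56675889 -0.17529955  0.193     ] [ 0.56310493 -0.12342589  0.193     ] 0.052002198864845736
[ 0.56078532 -0.0758844   0.193     ]
[ 0.55632831 -0.02410463  0.193     ]
seat model [ 0.5783387 -0.1499565]
seat model [ 0.5715387 -0.0501865]
3 27 4 39 0 0 -0.2; 27 4 39 0 0 -0.2; 27 4 39 0 0 -0.2
```

{"name": "arm_command", "arguments": {
  "commands": "27 4 30 0 0 0 0.4; 27 4 40 0 0 0 0.4; 27 4 38 0 0 0 0.4; 0 0 0 0 0 0 0.4"
}}

```text
time: 21.92
tool_pos: [0.4539, -0.0373, 0.1664]
ee_rot: [-3.14, 0.01, 1.711]
wrist_force: [-0.1, -0.3, 0.6]
width: 0.0375
```

```bash
python3 - <<'E'
from look import *
st()
S=look(['basket_red_bar'],('wrist',),name='10')
print(proj(S['wrist'],[.4528,-.0366,.1205]))
plan([.4528,-.0366,.14],yaw=1.722)
E
```

```text
{'time': 21.925, 'tool_pos': [0.454, -0.037, 0.166], 'ee_rot': [-3.14, 0.01, 1.711], 'wrist_force': [-0.141, -0.25, 0.571], 'width': 0.038, 'joint_positions': [-0.198, -0.115, 1.648, -0.011, 1.607, -0.339]}
basket_red_bar {'wrist': [(0.71, [275.4, 232.4])]}
[276.78809237 235.2824069 ]
1 3 -3 30 0 0 -0.8
```

{"name": "arm_command", "arguments": {
  "commands": "0 -1 30 0 0.5 -0.6 0.4; 0 0 30 0 0 0 0.4; 0 0 7 0 0 0 0.4; 0 0 0 0 0 0 0.4"
}}

```text
time: 22.52
tool_pos: [0.4632, -0.045, 0.1124]
ee_rot: [3.119, 0.013, 1.715]
wrist_force: [0.1, -0.1, -0.3]
width: 0.0378
```

{"name": "arm_command", "arguments": {
  "commands": "5 -5 0 1.2 0.6 0 0.4; 4 -4 0 0 0 0 0.4; 0 0 6 0 0 0 0.4; 0 0 0 0 0 0 0.4"
}}

```text
time: 23.02
tool_pos: [0.4548, -0.0377, 0.11]
ee_rot: [3.135, 0.005, 1.715]
wrist_force: [0.5, -0.3, -0.1]
width: 0.0374
```

{"name": "arm_command", "arguments": {
  "commands": "0 -2 6 0.4 0 0 0.4; 0 0 5 0 0 0 0.4; 0 0 0 0 0 0 0.4"
}}

```text
time: 23.4
tool_pos: [0.4524, -0.0379, 0.0978]
ee_rot: [-3.14, 0.004, 1.715]
wrist_force: [0.5, -0.2, -0.2]
width: 0.0376
```

{"name": "arm_command", "arguments": {
  "commands": "0 0 0 0 0 0 0; 0 0 0 0 0 0 0; 0 0 0 0 0 0 0; 0 0 0 0 0 0 0; 0 0 -25 0 0 0 0; 0 0 -25 0 0 0 0; 0 0 0 0 0 0 0"
}}

```text
time: 24.28
tool_pos: [0.4517, -0.0376, 0.1476]
ee_rot: [-3.138, 0.003, 1.715]
wrist_force: [0.3, -0.0, -1.3]
width: 0.0101
```

```bash
python3 - <<'E'
from h import *
o=robot.get_obs();p=np.array(o['tool_pos'])
s=plan([p[0],p[1],.24],vmax=24)
s=plan([.5785,-.149,.24],yaw=1.639,start=s,vmax=24)
E
```

```text
4 0 0 -23 0 0 -0.0; 0 0 -23 0 0 -0.0; 0 0 -23 0 0 -0.0; 0 0 -23 0 0 -0.0
8 -16 14 -0 0 0 0.5; -16 14 -0 0 0 0.5; -16 14 -0 0 0 0.5; -16 14 -0 0 0 0.5; -16 14 -0 0 0 0.5; -15 14 -0 0 0 0.5; -15 15 -0 0 0 0.5; -15 15 -0 0 0 0.5
```

{"name": "arm_command", "arguments": {
  "commands": "0 0 -23 0 0 0 0; 0 0 -23 0 0 0 0; 0 0 -23 0 0 0 0; 0 0 -23 0 0 0 0; -16 14 0 0 0 0.5 0; -16 14 0 0 0 0.5 0; -16 14 0 0 0 0.5 0; -16 14 0 0 0 0.5 0; -16 14 0 0 0 0.5 0; -15 14 0 0 0 0.5 0; -15 15 0 0 0 0.5 0; -15 15 0 0 0 0.5 0"
}}

```text
time: 25.78
tool_pos: [0.5747, -0.1481, 0.2183]
ee_rot: [-3.104, -0.01, 1.645]
wrist_force: [-0.4, -0.3, -1.1]
width: 0.0097
```

```bash
python3 - <<'E'
from look import *
st()
S=look(['basket_red_bar','basket_yellow_bar'],('wrist','top'),name='11')
plan([.5785,-.149,.23],yaw=1.639)
E
```

```text
{'time': 25.775, 'tool_pos': [0.575, -0.148, 0.218], 'ee_rot': [-3.104, -0.01, 1.645], 'wrist_force': [-0.429, -0.277, -1.097], 'width': 0.01, 'joint_positions': [-0.344, 0.213, 1.204, -0.006, 1.763, -0.42]}
basket_red_bar {'wrist': [(0.65, [276.3, 275.7])], 'top': [(0.65, [239.2, 183.0]), (0.49, [308.2, 196.5])]}
    [0.5646 0.0037 0.5497] [0.0118 0.0118]
basket_yellow_bar {'wrist': [(0.61, [126.1, 244.1])], 'top': [(0.82, [186.0, 169.2]), (0.49, [232.6, 257.6]), (0.44, [318.2, 242.3])]}
    [0.6187 0.058  0.6018] [0.0673 0.0673]
1 -1 3 -10 0 0 0.4
```

View pics/wrist11.png

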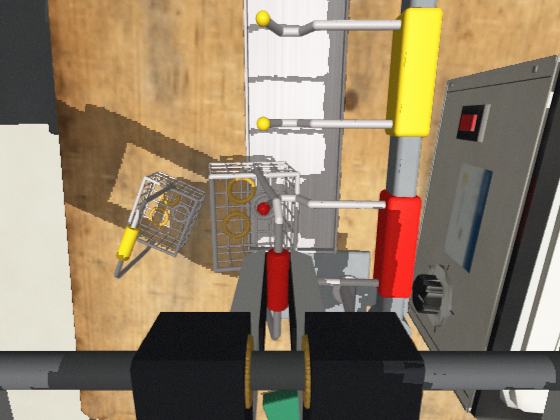

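{"name": "arm_command", "arguments": {
  "commands": "-1 3 0 -2 0.3 0.3 0; 0 0 0 0 0 0 0; 0 0 0 0 0 0 0; 0 0 8 0 0 0 0; 0 0 0 0 0 0 0"
}}

```text
time: 26.7
tool_pos: [0.5778, -0.1474, 0.213]
ee_rot: [3.134, -0.013, 1.642]
wrist_force: [-0.3, 0.2, -0.1]
width: 0.0099
```

{"name": "arm_command", "arguments": {
  "commands": "-1 1 15 0 -0.5 0 0; 0 0 15 0 0 0 0; 0 0 10 0 0 0 0; 0 0 0 0 0 0 0"
}}

```text
time: 27.2
tool_pos: [0.5786, -0.1477, 0.1684]
ee_rot: [3.137, -0.004, 1.642]
wrist_force: [0.6, -0.0, -0.6]
width: 0.0104
```

{"name": "arm_command", "arguments": {
  "commands": "0 0 8 0 0 0 0; 0 0 8 0 0 0 0; 0 0 5 0 0 0 0; 0 0 0 0 0 0 0"
}}

```text
time: 27.7
tool_pos: [0.5795, -0.1479, 0.1473]
ee_rot: [3.135, -0.003, 1.642]
wrist_force: [-1.3, 0.5, -0.0]
width: 0.0104
```

{"name": "arm_command", "arguments": {
  "commands": "0 0 3 0 0 0 0; 0 0 2 0 0 0 0; 0 0 1 0 0 0 0"
}}

```text
time: 28.08
tool_pos: [0.5803, -0.148, 0.1444]
ee_rot: [3.131, -0.002, 1.642]
wrist_force: [-2.4, 1.4, 4.6]
width: 0.0101
```

{"name": "arm_command", "arguments": {
  "commands": "0 0 -3 0 0 0 0; 0 0 0 0 0 0 0.35; 0 0 0 0 0 0 0.35; 0 0 0 0 0 0 0.35; 0 0 -15 0 0 0 0.35; 0 0 -20 0 0 0 0.35; 0 0 -40 0 0 0 0.35; 0 0 -50 0 0 0 0.35; 0 -50 -10 0 0 0 0.35; 0 -50 0 0 0 0 0.35; 0 0 0 0 0 0 0.35"
}}

```text
time: 29.45
tool_pos: [0.4782, -0.1565, 0.2898]
ee_rot: [3.128, 0.001, 1.642]
wrist_force: [0.3, 0.1, -0.1]
width: 0.0328
```

```bash
cat > yel.py <<'E'
from look import *
st()
S=look(['basket_red_bar','basket_red','basket_yellow_bar','red_seat'],('scene','top','wrist'),name=sys.argv[1])
W=S['wrist']; hsv=cv2.cvtColor(W['img'],cv2.COLOR_BGR2HSV)
n,l,s,c=cv2.connectedComponentsWithStats(cv2.inRange(hsv,(26,180,120),(32,255,255)))
for i in range(1,n):
    if s[i][4]>60:
        r=cv2.minAreaRect(np.argwhere(l==i)[:,::-1].astype(np.float32)); b=cv2.boxPoints(r)
        e=sorted([(b[0]+b[1])/2-(b[2]+b[3])/2,(b[1]+b[2])/2-(b[3]+b[0])/2],key=np.linalg.norm)[1]
        p,q=[atz(W,np.array(r[0])+k*e/2,.1205) for k in(1,-1)]; d=p-q
        print(s[i][4],np.round(r[0]),np.round(r[1]),'ctr',np.round((p+q)/2,4),'len',np.linalg.norm(d),'handle yaw',np.degrees(np.arctan(-d[0]/d[1])))
E
python3 yel.py 12
```

```text
{'time': 29.45, 'tool_pos': [0.478, -0.156, 0.29], 'ee_rot': [3.128, 0.001, 1.642], 'wrist_force': [0.283, 0.069, -0.109], 'width': 0.033, 'joint_positions': [-0.433, -0.029, 1.324, 0.006, 1.834, -0.503]}
basket_red_bar {'scene': [(0.67, [275.9, 190.1])], 'top': [(0.51, [240.4, 202.3]), (0.33, [291.5, 202.2])], 'wrist': [(0.98, [391.3, 203.4])]}
    [ 0.5055 -0.0245  0.3871] [0.0366 0.0595 0.0705]
basket_red {'scene': [(0.79, [279.2, 217.4])], 'top': [(0.54, [226.0, 178.8])], 'wrist': [(0.87, [348.6, 179.1])]}
    [ 0.5191 -0.0048  0.3437] [0.0753 0.113  0.0949]
basket_yellow_bar {'scene': [(0.63, [279.3, 291.2]), (0.6, [147.8, 270.4]), (0.57, [320.7, 217.6])], 'top': [(0.79, [229.6, 259.6]), (0.78, [189.1, 166.8])], 'wrist': [(0.56, [240.6, 218.2]), (0.19, [269.1, 332.2])]}
    [0.4132 0.0163 0.2188] [0.11   0.0669 0.1676]
red_seat {'scene': [(0.64, [277.4, 190.8])], 'top': [], 'wrist': []}
2273 [506.  80.] [25. 97.] ctr [ 0.6816 -0.036   0.1205] len 0.08149293881722537 handle yaw 3.728347174788873
```

View pics/wrist12.png

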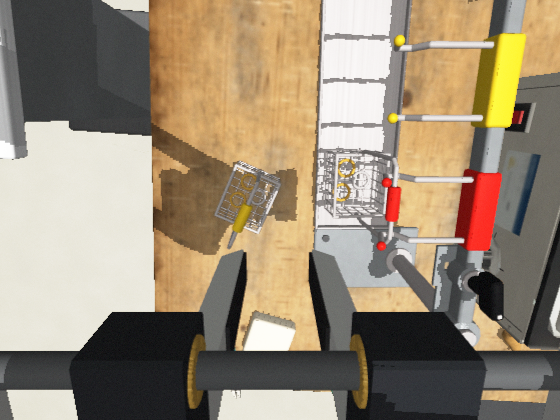

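```bash
sed -i "s/(26,180,120),(32,255,255)/(20,150,60),(35,255,255)/" yel.py; python3 - <<'E'
from look import *
S=snapshot('scene');W=snapshot('wrist')
print('red bar',tri([ray(S,(275.9,190.1)),ray(W,(391.3,203.4))]), proj(W,[.5785,-.149,.1675]),proj(S,[.5785,-.149,.1675]))
E
python3 yel.py 13
```

```text
red bar (array([ 0.5797009 , -0.14246554,  0.1734685 ]), [np.float64(0.0045410262867633285), np.float64(0.004541026286763397)]) [392.0110961  208.02302817] [279.13120857 190.94157994]
{'time': 30.3, 'tool_pos': [0.48, -0.156, 0.287], 'ee_rot': [3.131, -0.001, 1.644], 'wrist_force': [0.232, -0.389, 1.008], 'width': 0.033, 'joint_positions': [-0.431, -0.023, 1.323, 0.006, 1.832, -0.503]}
basket_red_bar {'scene': [(0.57, [277.1, 192.4])], 'top': [], 'wrist': [(0.77, [392.0, 203.4])]}
basket_red {'scene': [(0.73, [277.7, 219.7]), (0.68, [218.2, 229.0])], 'top': [], 'wrist': [(0.74, [366.6, 179.6])]}
basket_yellow_bar {'scene': [(0.75, [277.8, 292.6]), (0.7, [147.6, 272.1]), (0.2, [264.2, 237.5])], 'top': [(0.85, [186.6, 165.6]), (0.5, [233.3, 257.0])], 'wrist': [(0.61, [241.1, 220.2])]}
    [0.4718 0.0861 0.4265] [0.202  0.1582 0.1686]
red_seat {'scene': [(0.55, [279.0, 191.9])], 'top': [], 'wrist': [(0.64, [251.1, 194.2])]}
3786 [500.  80.] [ 43. 101.] ctr [ 0.6738 -0.0363  0.1205] len 0.08469351164029938 handle yaw 3.000678170328312
105 [401.  40.] [11. 10.] ctr [ 0.5792 -0.0093  0.1205] len 0.008865161636823765 handle yaw 9.41144130231327
81 [394. 118.] [9. 9.] ctr [ 0.5831 -0.0753  0.1205] len 0.008356721028807077 handle yaw -85.86165500750238
96 [365. 168.] [17. 18.] ctr [ 0.5628 -0.123   0.1205] len 0.016440231623339824 handle yaw -38.96231681967173
92 [360. 192.] [17. 17.] ctr [ 0.561  -0.1469  0.1205] len 0.016640044276884255 handle yaw -85.99174565939515
326 [242. 218.] [12. 31.] ctr [ 0.4481 -0.1809  0.1205] len 0.0317217665357474 handle yaw -18.146701806506893
439 [195. 371.] [15. 73.] ctr [ 0.4036 -0.3653  0.1205] len 0.09794182091757171 handle yaw -2.3959459094680575
495 [359. 371.] [73. 16.] ctr [ 0.5882 -0.3536  0.1205] len 0.09834172216491928 handle yaw 9.820036481016485
```

```bash
python3 - <<'E'
from look import *
S={n:snapshot(n) for n in('scene','top','wrist')}
for q in('basket_yellow','basket_yellow_bar'):
  for n in S: print(q,n,tip(q,S[n],4))
for p in ([.448,-.181,.118],[.448,-.181,.02],[.448,-.181,0]): print(p,[np.round(proj(S[n],p),1) for n in S])
cv2.imwrite('pics/c14.png',np.hstack([cv2.resize(S['wrist']['img'][140:265,190:315],(400,400),interpolation=3),cv2.resize(S['scene']['img'][170:270,270:370],(400,400),interpolation=3)]))
E
```

```text
basket_yellow scene [(0.87, array([317.3, 242.3])), (0.79, array([155.6, 293. ])), (0.59, array([276.9, 310.9]))]
basket_yellow top [(0.8, array([241.1, 256.1])), (0.71, array([197.7, 176. ]))]
basket_yellow wrist [(0.86, array([251. , 194.4]))]
basket_yellow_bar scene [(0.9, array([148.2, 270.2])), (0.69, array([280.9, 293.2])), (0.58, array([320.5, 214.4]))]
basket_yellow_bar top [(0.79, array([187.9, 165.2])), (0.53, array([233.4, 255.5]))]
basket_yellow_bar wrist [(0.65, array([239.6, 217.7]))]
[0.448, -0.181, 0.118] [array([323.2, 216.8]), array([317.7, 242. ]), array([242.3, 217.6])]
[0.448, -0.181, 0.02] [array([320.8, 237.7]), array([316.1, 243.5]), array([248.6, 195.8])]
[0.448, -0.181, 0] [array([320.3, 241.7]), array([315.8, 243.7]), array([249.6, 192.5])]
```

View pics/c14.png

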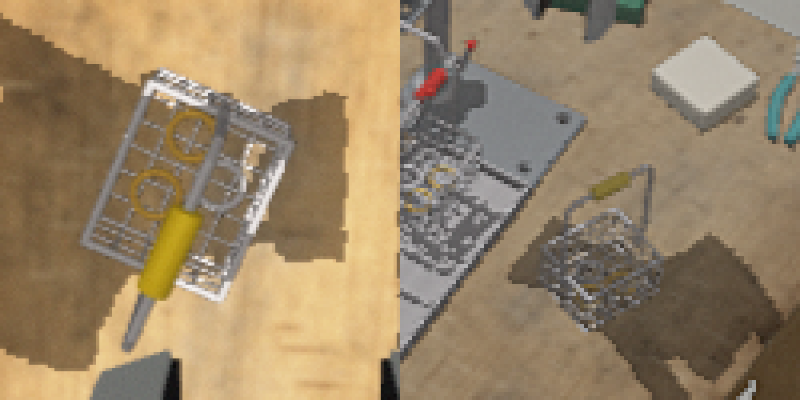

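```bash
python3 - <<'E'
from h import *
s=plan([.4475,-.181,.17],yaw=1.257,vmax=40)
E
```

```text
4 -6 -9 29 0 0 5.5; -6 -8 29 0 0 5.5; -7 -7 29 0 0 5.5; -8 -7 29 0 0 5.5
```

{"name": "arm_command", "arguments": {
  "commands": "-6 -9 20 0.5 0 5.5 0.4; -6 -8 30 0 0 5.5 0.4; -7 -7 30 0 0 5.5 0.4; -8 -7 30 0 0 5.5 0.4; 0 0 0 0 0 0 0.4; 0 0 0 0 0 0 0.4"
}}

```text
time: 32.25
tool_pos: [0.4479, -0.1818, 0.1766]
ee_rot: [3.136, -0.002, 1.25]
wrist_force: [0.2, 0.6, 0.6]
width: 0.0377
```

```bash
python3 - <<'E'
from look import *
st()
S=look(['basket_yellow_bar'],('wrist',),name='15')
print(proj(S['wrist'],[.4475,-.181,.1205]))
plan([.4475,-.181,.15],yaw=1.257)
E
```

```text
{'time': 32.25, 'tool_pos': [0.448, -0.182, 0.177], 'ee_rot': [3.136, -0.002, 1.25], 'wrist_force': [0.237, 0.602, 0.589], 'width': 0.038, 'joint_positions': [-0.505, -0.059, 1.576, 0.003, 1.619, -0.184]}
basket_yellow_bar {'wrist': [(0.94, [276.0, 231.1])]}
[276.97158325 231.16307969]
1 1 -1 27 0 0 -0.4
```

{"name": "arm_command", "arguments": {
  "commands": "0 0 20 0 0 0 0.4; 0 0 20 0 0 0 0.4; 0 0 15 0 0 0 0.4; 0 0 10 0 0 0 0.4; 0 0 0 0 0 0 0.4; 0 0 0 0 0 0 0.4"
}}

```text
time: 33.1
tool_pos: [0.4538, -0.1832, 0.1169]
ee_rot: [3.122, 0.0, 1.255]
wrist_force: [0.5, -0.5, 0.5]
width: 0.0376
```

{"name": "arm_command", "arguments": {
  "commands": "0 -5 8 1 0 0 0.4; 0 -1 10 0 0 0 0.4; 0 0 0 0 0 0 0.4; 0 0 0 0 0 0 0.4"
}}

```text
time: 33.6
tool_pos: [0.4483, -0.1816, 0.0983]
ee_rot: [3.14, 0.001, 1.254]
wrist_force: [0.6, 0.0, 0.4]
width: 0.0373
```

{"name": "arm_command", "arguments": {
  "commands": "0 0 0 0 0 0 0; 0 0 0 0 0 0 0; 0 0 0 0 0 0 0; 0 0 0 0 0 0 0; 0 0 -10 0 0 0 0; 0 0 -18 0 0 0 0; 0 0 -18 0 0 0 0; 0 0 -18 0 0 0 0; 0 0 -18 0 0 0 0; 0 0 -18 0 0 0 0; 0 0 -18 0 0 0 0; 0 0 -18 0 0 0 0"
}}

```text
time: 35.1
tool_pos: [0.4471, -0.181, 0.2407]
ee_rot: [3.141, 0.001, 1.254]
wrist_force: [0.0, -0.2, -2.1]
width: 0.0098
```

```bash
python3 - <<'E'
from look import *
st()
S=look(['basket_yellow_bar','basket_red_bar'],('wrist',),name='16')
W=S['wrist'];hsv=cv2.cvtColor(W['img'],cv2.COLOR_BGR2HSV)
n,l,s,c=cv2.connectedComponentsWithStats(cv2.inRange(hsv,(22,150,80),(35,255,255)))
for i in range(1,n):
    if s[i][4]>50: print(s[i][4],c[i],atz(W,c[i],.193))
s=plan([.44,-.05,.235],vmax=24); plan([.572,-.0495,.235],yaw=1.639,vmax=24,start=s)
E
```

```text
{'time': 35.1, 'tool_pos': [0.447, -0.181, 0.241], 'ee_rot': [3.141, 0.001, 1.254], 'wrist_force': [0.041, -0.235, -2.13], 'width': 0.01, 'joint_positions': [-0.502, -0.069, 1.459, -0.0, 1.751, -0.186]}
basket_yellow_bar {'wrist': [(0.28, [456.7, 323.4])]}
basket_red_bar {'wrist': [(0.9, [449.9, 116.7])]}
164 [411.6402439    6.65243902] [ 0.5601588  -0.07526202  0.193     ]
62 [396.53225806 131.85483871] [ 0.53654275 -0.1396251   0.193     ]
1303 [277.21258634 281.85571757] [ 0.43591207 -0.21238014  0.193     ]
57 [529.15789474 277.49122807] [ 0.60065138 -0.26304467  0.193     ]
65 [514.63076923 286.35384615] [ 0.59024754 -0.26664761  0.193     ]
6 20 -8 1 0 0 -0.0; 20 -8 1 0 0 -0.0; 20 -8 1 0 0 -0.0; 20 -8 1 0 0 -0.0; 20 -8 1 0 0 -0.0; 20 -8 1 0 0 -0.0
6 7 21 -0 0 0 -3.7; 6 21 -0 0 0 -3.7; 4 22 -0 0 0 -3.7; 3 22 -0 0 0 -3.7; 1 22 -0 0 0 -3.7; -0 22 -0 0 0 -3.7
```

{"name": "arm_command", "arguments": {
  "commands": "20 -8 0 0 0 0 0; 20 -8 0 0 0 0 0; 20 -8 0 0 0 0 0; 20 -8 0 0 0 0 0; 20 -8 0 0 0 0 0; 20 -8 0 0 0 0 0; 7 21 0 0 0 -3.7 0; 6 21 0 0 0 -3.7 0; 4 22 0 0 0 -3.7 0; 3 22 0 0 0 -3.7 0; 1 22 0 0 0 -3.7 0; 0 18 0 0 0 -3.7 0"
}}

```text
time: 36.75
tool_pos: [0.5626, -0.0454, 0.2241]
ee_rot: [-3.114, -0.007, 1.654]
wrist_force: [-1.4, -1.3, -3.4]
width: 0.0102
```

{"name": "arm_command", "arguments": {
  "commands": "0 0 0 0 0 0 0; 0 0 0 0 0 0 0"
}}

```text
time: 37.0
tool_pos: [0.5619, -0.0452, 0.2212]
ee_rot: [-3.109, -0.008, 1.652]
wrist_force: [0.1, -0.0, -0.9]
width: 0.0098
```

```bash
python3 - <<'E'
from look import *
st()
S=look(['basket_red_bar','yellow_seat'],('wrist','top'),name='17')
plan([.572,-.0495,.22],yaw=1.639,vmax=24)
E
```

```text
{'time': 37.0, 'tool_pos': [0.562, -0.045, 0.221], 'ee_rot': [-3.109, -0.008, 1.652], 'wrist_force': [0.087, -0.006, -0.933], 'width': 0.01, 'joint_positions': [-0.18, 0.142, 1.28, -0.001, 1.753, -0.262]}
basket_red_bar {'wrist': [], 'top': [(0.66, [307.6, 200.4]), (0.39, [304.1, 200.9])]}
yellow_seat {'wrist': [], 'top': []}
1 -5 9 2 0 0 0.8
```

View pics/wrist17.png

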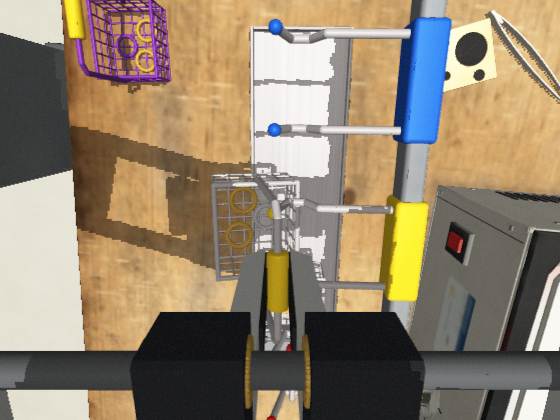

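{"name": "arm_command", "arguments": {
  "commands": "-4 9 0 -1.9 -0.5 0.7 0; 0 0 0 0 0 0 0; 0 0 8 0 0 0 0; 0 0 0 0 0 0 0; 0 0 0 0 0 0 0"
}}

```text
time: 37.92
tool_pos: [0.572, -0.0488, 0.2139]
ee_rot: [3.135, 0.002, 1.64]
wrist_force: [0.0, 0.8, -0.9]
width: 0.0101
```

{"name": "arm_command", "arguments": {
  "commands": "-1 0 15 0 0 0 0; 0 0 15 0 0 0 0; 0 0 12 0 0 0 0; 0 0 0 0 0 0 0"
}}

```text
time: 38.42
tool_pos: [0.5715, -0.0498, 0.1673]
ee_rot: [3.138, 0.001, 1.64]
wrist_force: [0.4, 0.1, -1.2]
width: 0.0098
```

{"name": "arm_command", "arguments": {
  "commands": "0 0 8 0 0 0 0; 0 0 8 0 0 0 0; 0 0 5 0 0 0 0; 0 0 3 0 0 0 0; 0 0 2 0 0 0 0; 0 0 1 0 0 0 0"
}}

```text
time: 39.17
tool_pos: [0.5731, -0.05, 0.1453]
ee_rot: [3.132, 0.003, 1.64]
wrist_force: [-3.6, 0.4, 4.4]
width: 0.0097
```

{"name": "arm_command", "arguments": {
  "commands": "0 0 -3 0 0 0 0; 0 0 0 0 0 0 0.35; 0 0 0 0 0 0 0.35; 0 0 0 0 0 0 0.35; 0 0 -15 0 0 0 0.35; 0 0 -20 0 0 0 0.35; 0 0 -40 0 0 0 0.35; 0 0 -50 0 0 0 0.35; 0 -50 -10 0 0 0 0.35; 0 -50 0 0 0 0 0.35; 0 -50 0 0 0 0 0.35; 0 0 0 0 0 0 0.35"
}}

```text
time: 40.67
tool_pos: [0.4203, -0.0608, 0.293]
ee_rot: [3.123, 0.007, 1.64]
wrist_force: [-0.1, -0.9, -0.7]
width: 0.0333
```

```bash
python3 - <<'E'
from look import *
st()
S=look(['basket_red_bar','basket_yellow_bar','basket_blue','boom_knob','stud_top','fire_brick','wax_block'],('scene','top','wrist'),name='18')
for p in ([.5785,-.149,.1675],[.572,-.0495,.1675]): print(p,[np.round(proj(S[n],p),1) for n in S])
cv2.imwrite('pics/c18.png',np.hstack([cv2.resize(S['wrist']['img'],(480,360)),cv2.resize(S['scene']['img'][130:270,190:313],(316,360),interpolation=3)]))
E
```

```text
{'time': 40.675, 'tool_pos': [0.42, -0.061, 0.293], 'ee_rot': [3.123, 0.007, 1.64], 'wrist_force': [-0.128, -0.939, -0.686], 'width': 0.033, 'joint_positions': [-0.277, -0.209, 1.48, -0.0, 1.851, -0.346]}
basket_red_bar {'scene': [(0.66, [261.4, 213.7]), (0.61, [276.0, 188.7])], 'top': [(0.49, [308.2, 200.8])], 'wrist': [(0.93, [434.3, 302.7])]}
    [ 0.6032 -0.1478  0.0916] [0.0401 0.0194 0.0346]
basket_yellow_bar {'scene': [(0.87, [259.8, 215.0]), (0.82, [275.8, 293.5]), (0.69, [148.1, 270.9])], 'top': [(0.71, [273.6, 201.7]), (0.59, [232.2, 257.3]), (0.51, [188.5, 169.5])], 'wrist': [(0.66, [261.8, 22.7]), (0.57, [445.6, 206.3])]}
    [0.4821 0.0125 0.3321] [0.0381 0.0916 0.0814]
basket_blue {'scene': [], 'top': [], 'wrist': []}
boom_knob {'scene': [(0.84, [205.4, 229.5])], 'top': [(0.63, [221.7, 176.0]), (0.27, [303.8, 200.5])], 'wrist': []}
stud_top {'scene': [(0.43, [267.5, 155.7])], 'top': [(0.43, [325.5, 171.2])], 'wrist': [(0.86, [537.0, 401.0])]}
    [ 0.6549 -0.2017  0.2206] [0.0036 0.002  0.0024]
fire_brick {'scene': [(0.43, [343.3, 191.4]), (0.16, [276.6, 192.7])], 'top': [(0.76, [374.4, 228.4])], 'wrist': [(0.96, [301.6, 386.7]), (0.69, [506.0, 309.1])]}
    [ 0.4933 -0.383   0.0116] [0.0019 0.0047 0.0065]
wax_block {'scene': [], 'top': [(0.58, [383.9, 193.7])], 'wrist': []}
[0.5785, -0.149, 0.1675] [array([279.1, 190.9]), array([307.3, 199. ]), array([433.4, 306.2])]
[0.572, -0.0495, 0.1675] [array([259.1, 214.2]), array([275.2, 201.5]), array([447.5, 204.2])]
```

View pics/c18.png

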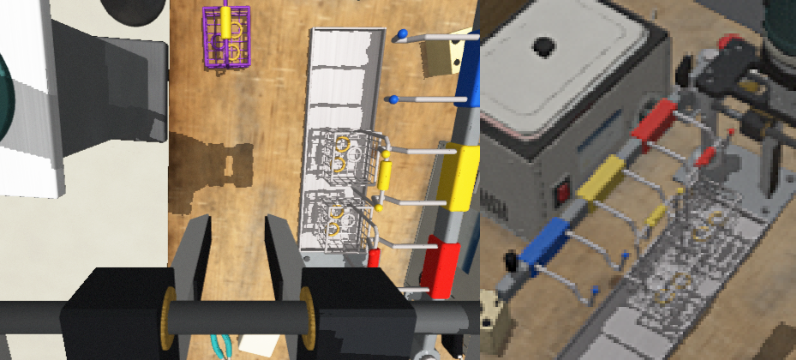

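```bash
python3 -c "
from h import *
print(robot.close_job())"
```

```text
the job is handed in; nothing more can be done
None
```

The stand is set up, the red and yellow baskets are hung on their own hooks, and I handed the job in at about 41 s. No blue basket was found in any image, so I hung only those two.

- **Hook arm:** I pushed it to its stop and felt about 15 N there. The image gives the arm 3.8° and the tray 3.5–4.7°, so they are in line.
- **Stud:** I pressed it 14.6 mm in and turned it clockwise until it hit its stop, at 0.66 N m, then let go. Its top measured about 0.221 m high, where a locked stud should be about 0.223 m. The wing lies close to the arm line. I did not push the arm afterwards to test the lock.
- **Baskets:** Red went on first, then yellow. Each held against a downward tug of about 4.5 N before I let go. In the last images both bars are within 5 pixels of where they should sit. Combining the cameras gave a poor fit for the bars because some detections were wrong, so I checked each image on its own.
- **Left alone:** I did not go near the fire brick, the wax block or the purple look-alikes. In the last images the brick had not moved. The wax block was only seen in the top view, at the same spot as before.

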